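Set the saw's length-stop dial to 7 and lock it

ROBOT

A 6-joint arm with a two-finger parallel gripper is mounted at the origin on the work surface. World frame = base frame: x ahead of the robot, y to its left, z up, the work surface at z = 0. Lengths are in m, angles in rad, forces in N, time in s.
With the tool pointing down it reaches from about 0.325 to 0.875 m from the base axis. Payload 4.4 kg.
Tool frame: the origin (TCP) lies at the very end of the fingers, on their centre line; the grasp point (between the pads) lies 19 mm behind it; z points along the fingers, x is the direction in which the jaws open and shut, and the axes are right-handed (so a half turn about z gives the same grasp; the last joint's range is limited). The gripper opens to 85 mm and grips with 20 to 120 N. Pads are 22 mm wide; open, the fingers measure 114 mm over their backs; the gripper's body (76 mm by 85 mm) begins 54 mm behind the grasp point. The pads swing forward as they close: fully open they stand 13 mm farther back than shut.
Start: joints at [-1.49, 0.207, 1.542, -0, 1.393, -0.15], TCP at [0.132, -0.56, 0.231] pointing down, gripper open.
Joint ranges: [-2.73, 2.73], [-0.86, 2.22], [0.23, 2.46], [-1.11, 4.25], [0.08, 2.63], [-2.82, 2.82]. Speed limits (rad/s): [2.79, 2.79, 3.14, 3.14, 3.14, 3.14].

INTERFACE

Orientations are given as a rotation vector (axis times angle).
In Python, from workcell import env, read_camera, camera_params gives the robot as it stands. The module is installed in compiled form; this text tells all that it offers.
- The arm moves only by the tool servo_tool, never from a script. Its argument "plan" is a list of rows, each a list of 5 numbers: the shift along the tool's x, y, z in m, then the turn about the tool's z in degrees, then the opening, from 0 (shut) to 1 (fully open). In form: [[x, y, z, yaw, gripper], ...]. A call has 1 to 5 rows; each row is the pose to reach, as a shift and turn from the pose commanded when the call began, along the tool's axes at that moment; what a row does not reach only later rows make up. A row lasts 1/10 s, in which the tool goes at most 50 mm and 8.59 degrees, less where a joint would pass 70% of its speed; a pose out of reach is approached as far as the arm can. A call with a gripper value outside its range is refused whole. The fingers move at their own pace and stop on an object; the grip force is fixed at half the most. Time passes only in rows, so rows that repeat a pose let the fingers close. It gives the time, the measured TCP pose, the force and the opening at its end, in the units of the state.
- env.sense(): the state, without advancing time (a new reading comes with each control period).
- read_camera(name): name is "side" or "top"; returns (picture, depth): 384x512x3 uint8, red, green, blue; 384x512 float32, m along the optical axis (not along the pixel's ray), 0 where there is no reading.
- camera_params(name): a dict with "K" (3x3 intrinsics, pixels), "rvec" (rotation vector, rad) and "tvec" (3), from world to camera coordinates, as OpenCV has them. Camera axes: x right, y down, z forward; pixel columns grow to the right and rows downward; lengths in m; the calibration is good to about 2 mm. A picture is of the moment at which its call begins. camera_params takes no time and is no camera call.
- env.finish_job(): hands the job in, once; it reports no verdict.
The state is a dict: "time": time; "q": joint angles; "dq": joint speeds; "tau": joint torques, N m; "position": TCP position; "orientation": TCP orientation; "force": force on the tool from outside, world axes, zero at the start; "torque": the same for the moment, N m; "grip_width": finger opening in m.
Only numpy, scipy, OpenCV 4.12 (cv2) and the standard library are available. Lean on these libraries where they do the work, as an engineer would, in place of code of your own. Each camera call takes 0.05 s, during which the arm holds its last target. There are 200 camera calls.

TASK

The next batch is cut to stop number 7: turn the number drum of the saw fence's length gauge by its pin wheel until the 7 stands in the middle of the small window on top, with the lock bolt still up. Then press the lock bolt's black knob gently down until it bears firmly on the ring of its guide (fully home), without forcing it if it is blocked, so that the drum is locked at 7. Leave everything else on the bench where it is.

Things in the scene. Friction and masses are not known exactly. Their poses are not given: they have to be found in the camera images.
- gauge: the length gauge, fixed to the bench on a steel plate 170 x 225 x 10 mm. Origin: underside, below the window. Its y runs along the dial's axis, x square to it (pointing away from the robot), z up. Grey housing x -58..58, y -30..30 mm, top at z 156 mm. An aluminium fence 500 mm long (along y), 45 mm high, lies at x 95..135 mm, its stop block is 67 mm high
- window (a point): centre of the window in the housing's top, at z 150 mm in the gauge's frame, on the drum's surface (the cover's top is 6 mm higher). Opening 26 mm (x) by 30 mm (y); pale marks at both sides show its middle. The figures' tops point to the gauge's -x (upright for a reader on the bench's far side)
- dial: white number drum (radius 50 mm), pin wheel (+y end) and index cage (-y end), one piece turning about the gauge's y axis, two turns either way. Origin on the axis under the window, z 100 mm. Frame as the gauge's when 7 shows. Ten black figures 36 degrees apart; moving the wheel's top to +x brings higher numbers (0 after 9). Friction 0.16 N m (3 N at the pins) holds it where left; no clicks
- seven (a point): centre of the figure 7 (18 mm high) on the drum's surface, 50 mm from the axis; it coincides with window when 7 is in the middle of the window
- wheel (a point): centre of the pin wheel on the dial's axis, 70 mm to the gauge's +y from the window. Dark hub of radius 38 mm, 24 mm wide (y), with five steel pins 12 mm thick standing out radially to 72 mm from the axis (round ends), 72 degrees apart; one lies at the angle of the figure 7, so it points straight up when 7 shows. Push or pinch a pin from above: 28 mm are free between hub and housing
- bolt: lock bolt: 10 mm rod, round end, black knob 32 mm wide, 14 mm high. Origin: centre of the knob's top, 54 mm to the gauge's -y from the window, 215 to 218 mm above the gauge's underside when up, 186 to 202 mm when home. 3 N friction holds it. With a number in mid-window its end enters between two index bars at about 5 N; a few degrees off it wedges the drum straight; else it is blocked
- guide: grey block at the gauge's -y end through which the bolt slides straight down; origin: centre of its underside, at z 154 mm in the gauge's frame. On top a rubber-faced brass ring, 30 mm wide, set differently on every gauge (ring top at z 168 to 184 mm: feel for it). The bolt is home when the steel collar 18 mm under its knob's top bears on the ring; 10 N seats it, over 25 N harms it
- wrench: steel open-ended wrench, 170 mm long, lying flat near the gauge
- jar: glass jar with steel cap, 56 mm wide, 75 mm high, standing near the gauge; origin at its underside
- strip: flat aluminium offcut 30 x 240 x 12 mm, lying behind the fence
- roller: plain steel roller, 40 mm wide, 30 mm high, standing near the gauge
- brush: hand brush 200 mm long, to the robot's right
- driver: screwdriver 200 mm long, to the robot's left
- tin: paint tin 90 mm wide, 110 mm high, to the robot's right

How it is judged:
On the way, in this order (a step that is already met when the one before it is completed fails the run):
1. the 7 stands in the middle of the window (within 6 mm) while the lock bolt is still up (distance between seven and window below 0.006 m and z of bolt in the frame of gauge above 0.2125 m), for 0.3 s.
2. the lock bolt is fully home with 7 in the window (distance between seven and window below 0.004 m and contact force between bolt and guide above 0.5 N), for 0.2 s.
At the end, for the whole second after the job is handed in: The figure 7 is within 4 mm of the middle of the window and the drum is still; the bolt is fully home: its collar bears on the ring of the guide (contact force over 0.5 N, which its own friction keeps up once it has been pressed home) (all of step 2 and angular speed of dial below 0.1 rad/s); the robot touches nothing.
It fails at once if the bolt is pressed on its guide's ring with more than 25 N (contact force between bolt and guide above 25 N).
It fails at once if the bolt is forced against the index bars with more than 25 N (contact force between bolt and dial above 25 N).
It fails at once if another thing on the bench is moved more than 30 mm (distance of any of wrench, jar, strip, roller, brush, driver, tin from where it was at the start of the episode above 0.03 m).
It also fails if it takes over 54 s, if anything falls off the work surface, if the arm or the gripper's body presses on something with over 40 N, if the wrist force passes 120 N, or if a joint passes its speed limit or range.

## Working session

There is one attempt and no reset: what is moved stays moved. The work goes in short steps, Python scripts to look and compute and a tool call to move; the robot and the scene stay as the last step left them, time stands still between calls to the robot, and variables do not carry over. Pictures are saved under pics/ and viewed, about 8 in all and at most 12, crops included, and the job is handed in when it is done.

Besides the shell and the picture viewer there is one more tool, called after "Request:" by a JSON object that holds its "api" and its "payload". servo_tool: Moves the arm, as the interface text tells. Its arguments: {"type":"object","properties":{"plan":{"type":"array","items":{"type":"array","items":{"type":"number"}}}},"required":["plan"]}

```bash
mkdir -p pics; cat > h.py <<'E'
import numpy as np, cv2
from workcell import env, read_camera, camera_params
def P(n):
    p=camera_params(n); R=cv2.Rodrigues(np.array(p["rvec"],float))[0]; return np.array(p["K"]),R,np.array(p["tvec"],float).ravel()
def pts(n,d):
    K,R,t=P(n); v,u=np.mgrid[:384,:512]; 
    c=np.stack([(u-K[0,2])/K[0,0]*d,(v-K[1,2])/K[1,1]*d,d],-1)
    w=(c-t)@R; w[d<=0]=np.nan; return w
def proj(n,X):
    K,R,t=P(n); c=np.atleast_2d(X)@R.T+t; c=c@K.T; return c[:,:2]/c[:,2:]
def save(n,im,box=None,s=1):
    if box: im=im[box[1]:box[3],box[0]:box[2]]
    cv2.imwrite("pics/"+n,cv2.resize(im[...,::-1],None,fx=s,fy=s,interpolation=cv2.INTER_CUBIC))
E
python3 - <<'E'
from h import *
ims=[]
for n in("top","side"):
    im,d=read_camera(n); np.savez(n+"0.npz",im=im,d=d); ims.append(im)
    K,R,t=P(n); print(n,-R.T@t,R[2],K[0,0])
save("a.png",np.vstack(ims),s=0.78)
print(env.sense())
E
```

```text
top [ 2.11509448e-01 -1.21497803e-03  1.74452282e+00] [ 0.19439597  0.00341609 -0.98091719] 436.2127284429703
side [0.0647566  0.75106051 1.25883962] [ 0.31750124 -0.53119191 -0.78551137] 449.0649483030277
{'time': 0.1, 'q': array([-1.49048829e+00,  2.07378773e-01,  1.54281887e+00,  3.22626074e-05,
        1.39346549e+00, -1.50498142e-01]), 'dq': array([-0.0005325 , -0.00173156, -0.00234085, -0.0022733 , -0.00117192,
        0.00045111]), 'tau': array([-2.64762602e-04, -3.84090543e+01, -2.92546481e+01, -3.09900543e-04,
        4.86708610e-03,  1.60335924e-05]), 'position': array([ 0.13148359, -0.55907274,  0.23021318]), 'orientation': array([-2.46124774e+00,  1.94992552e+00,  2.18007653e-03]), 'force': array([ 0.13467261,  0.52891397, -0.31591379]), 'torque': array([ 0.0175511 , -0.00028212, -0.04730652]), 'grip_width': 0.08543071680169388}
```

View pics/a.png

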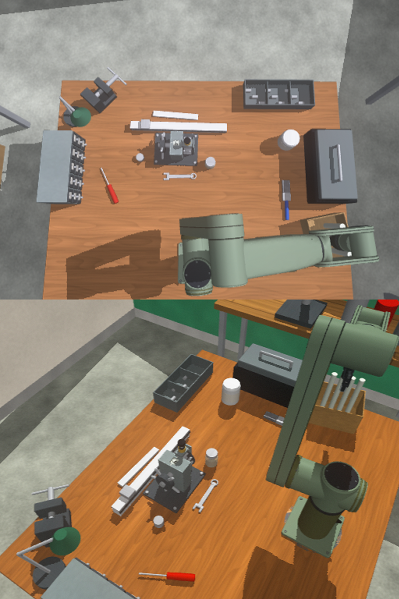

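The gauge sits at about (225,188) in top and (222,225) in side; the arm is clear of it. I'll look closer.

```bash
python3 - <<'E'
from h import *
T=np.load("top0.npz");S=np.load("side0.npz")
a=T["im"][135:235,160:290];b=S["im"][170:270,160:290]
save("b.png",np.vstack([cv2.resize(x,None,fx=4.6,fy=3*0+4.6/1.55*1.0 if 0 else 4.6,interpolation=cv2.INTER_CUBIC)[:, :] for x in (a,b)]),s=0.65)
w=pts("top",T["d"]); 
# housing top z~0.156
m=(abs(w[...,2]-.156)<.006); m[:130]=0;m[240:]=0;m[:,:160]=0;m[:,290:]=0
q=w[m][:,:2].astype(np.float32);print(len(q),cv2.minAreaRect(q))
# plate z~.01, fence z~.045
for z,tol in((.010,.003),(.045,.005)):
    m=(abs(w[...,2]-z)<tol);m[:120]=0;m[240:]=0;m[:,:150]=0;m[:,310:]=0
    m=cv2.morphologyEx(m.astype(np.uint8),cv2.MORPH_OPEN,np.ones((3,3)))
    n,l,st,c=cv2.connectedComponentsWithStats(m)
    for i in range(1,n):
        if st[i,4]>60:
            q=w[l==i][:,:2].astype(np.float32);print(z,st[i],cv2.minAreaRect(q))
# highest points
for n,D in(("top",T),("side",S)):
    w=pts(n,D["d"]);m=(w[...,2]>.2)&(w[...,2]<.23)&(abs(w[...,0]-.55)<.25)&(abs(w[...,1]-.1)<.2)
    v,u=np.nonzero(m);print(n,len(u),np.median(w[m],0) if len(u) else 0, u.mean(),v.mean(),w[m].min(0),w[m].max(0))
E
```

```text
451 ((0.5676508545875549, 0.09845942258834839), (0.1618417203426361, 0.11585478484630585), 89.13839721679688)
top 62 [0.56598673 0.04912719 0.21715533] 239.58064516129033 179.41935483870967 [0.55334522 0.03457049 0.20249748] [0.58341845 0.06351416 0.22646727]
side 91 [0.56355843 0.05726933 0.21638622] 231.95604395604394 183.36263736263737 [0.55038664 0.03856048 0.20495877] [0.58122553 0.06844396 0.22136074]
```

View pics/b.png

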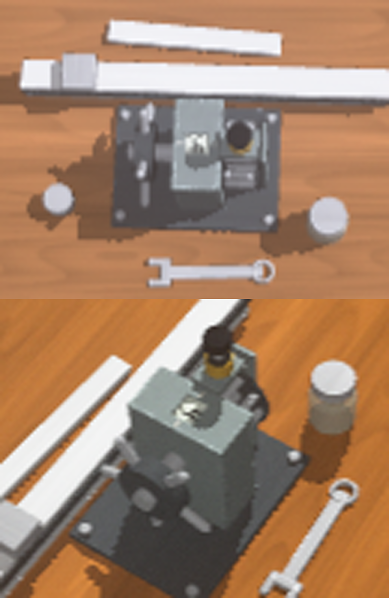

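The top crop shows the housing, the black knob at right (+ -y end), and the pin wheel at left. A figure is visible in the window but can't be read yet. Next I'll get the gauge frame, the pin angles and a zoomed view of the window.

```bash
cat >> h.py <<'E'
def ray(n,uv,z):
    K,R,t=P(n); uv=np.atleast_2d(np.asarray(uv,float)); o=-R.T@t
    r=np.c_[uv,np.ones(len(uv))]@np.linalg.inv(K).T@R
    return o+r*((z-o[2])/r[:,2])[:,None]
E
python3 - <<'E'
from h import *
T=np.load("top0.npz");S=np.load("side0.npz")
w=pts("top",T["d"]);im=T["im"].astype(int)
# housing top from depth
m=(abs(w[...,2]-.156)<.008)&(abs(w[...,1]-.1)<.05);m[:130]=0;m[240:]=0
print("housing",np.median(w[m],0))
# fence: white top
white=(im.min(-1)>185)&(abs(w[...,2]-.045)<.015);white[:130]=0;white[175:]=0
n,l,st,c=cv2.connectedComponentsWithStats(white.astype(np.uint8))
for i in range(1,n):
    if st[i,4]>150:
        v,u=np.nonzero(l==i);print("fence",st[i],cv2.minAreaRect(ray("top",np.c_[u,v],.045)[:,:2].astype(np.float32)))
# plate dark
g=im.max(-1);dark=(g<95)&(abs(w[...,2]-.01)<.012)&(abs(im[...,0]-im[...,2])<25);dark[:150]=0;dark[230:]=0;dark[:,:160]=0;dark[:,290:]=0
dark=cv2.morphologyEx(dark.astype(np.uint8),cv2.MORPH_CLOSE,np.ones((5,5)));dark=cv2.morphologyEx(dark,cv2.MORPH_OPEN,np.ones((5,5)))
v,u=np.nonzero(dark);print("plate",len(u),cv2.minAreaRect(ray("top",np.c_[u,v],.01)[:,:2].astype(np.float32)))
# knob
for nm,D in(("top",T),("side",S)):
    ww=pts(nm,D["d"]);k=(D["im"].max(-1)<70)&(ww[...,2]>.185)&(abs(ww[...,0]-.56)<.06)&(abs(ww[...,1]-.05)<.05)
    v,u=np.nonzero(k);top=k&(ww[...,2]>.208);vv,uu=np.nonzero(top);q=ray(nm,np.c_[uu,vv],.2165);print("knob",nm,len(u),q.mean(0),(q.min(0)+q.max(0))/2,np.ptp(q,0),ww[top][:,2].mean())
A=cv2.resize(T["im"][170:205,205:245],None,fx=14,fy=10,interpolation=cv2.INTER_CUBIC)
B=cv2.resize(S["im"][180:250,190:270],None,fx=7,fy=7,interpolation=cv2.INTER_CUBIC)
save("c.png",np.vstack([A[:, :560],B]),s=0.7)
E
```

```text
housing [0.5675464  0.10340609 0.15586457]
fence [191 156 100  12 920] ((0.682277500629425, 0.05382166802883148), (0.4005200266838074, 0.03898944705724716), 88.73149108886719)
plate 482 ((0.5288621783256531, 0.15995046496391296), (0.0904301181435585, 0.13088063895702362), 0.3530732989311218)
knob top 1 [0.55342108 0.05582912 0.2165    ] [0.55342108 0.05582912 0.2165    ] [0. 0. 0.] 0.21233526322145932
knob side 83 [0.56252159 0.05583529 0.2165    ] [0.56177881 0.05532227 0.2165    ] [0.02845627 0.03534779 0.        ] 0.21614478595793107
```

View pics/c.png

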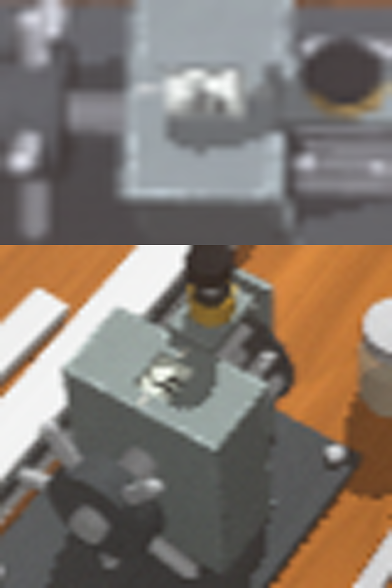

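```bash
cat >> h.py <<'E'
def frame(yaw,wx,wy):
    c,s=np.cos(yaw),np.sin(yaw); return np.array([[c,-s,0],[s,c,0],[0,0,1]]),np.array([wx,wy,0.])
def rect(n,im,G,half=22,s=8):
    R,o=G; xs=np.arange(-half,half,1/s)/1000  # rows: x from -half(top) ; cols y increasing right
    X,Y=np.meshgrid(xs,xs,indexing="ij"); Z=.1+np.sqrt(.05**2-X**2)
    p=np.stack([X,Y,Z],-1).reshape(-1,3)@R.T+o
    uv=proj(n,p).astype(np.float32).reshape(len(xs),len(xs),2)
    return cv2.remap(im,uv[...,0],uv[...,1],cv2.INTER_CUBIC)
def pins(n,d,G,r0=.044,r1=.074):
    R,o=G; g=(pts(n,d)-o)@R; r=np.hypot(g[...,0],g[...,2]-.1); a=np.degrees(np.arctan2(g[...,0],g[...,2]-.1))
    m=(abs(g[...,1]-.07)<.012)&(r>r0)&(r<r1); return np.sort(a[m]),g,m
E
python3 - <<'E'
from h import *
T=np.load("top0.npz");S=np.load("side0.npz")
for n,D in(("top",T),("side",S)):
    w=pts(n,D["d"]);m=(abs(w[...,2]-.156)<.007)&(w[...,0]>.49)&(w[...,0]<.64)&(w[...,1]>.07)&(w[...,1]<.145)
    v,u=np.nonzero(m);q=ray(n,np.c_[u,v],.156)[:,:2].astype(np.float32);print(n,len(q),cv2.minAreaRect(q),np.percentile(q,[2,98],0))
    # knob by depth rim
    k=(w[...,2]>.205)&(abs(w[...,0]-.56)<.06)&(abs(w[...,1]-.05)<.05);v,u=np.nonzero(k);q=ray(n,np.c_[u,v],.2165)
    print(" knob",len(q),q.min(0)[:2],q.max(0)[:2],np.median(w[k][:,2]))
G=frame(np.radians(-1.27),.5645,.109)
out=[]
for n,D in(("top",T),("side",S)):
    a,g,m=pins(n,D["d"],G);print(n,np.histogram(a,np.arange(-180,181,8))[0]); 
    out.append(rect(n,D["im"],G))
save("d.png",cv2.normalize(np.hstack(out),None,0,255,cv2.NORM_MINMAX))
E
```

```text
top 451 ((0.5672012567520142, 0.10333534330129623), (0.061775412410497665, 0.11607853323221207), 88.71820831298828) [[0.50985974 0.07380365]
 [0.62435013 0.13288668]]
 knob 61 [0.55342108 0.03444577] [0.58298384 0.06331249] 0.21727869206370584
side 640 ((0.5656185150146484, 0.10515530407428741), (0.0731637254357338, 0.11962775886058807), 89.52662658691406) [[0.50870242 0.07656169]
 [0.62298133 0.13941009]]
 knob 90 [0.54706426 0.03764838] [0.58072707 0.07453626] 0.216400122538852
top [ 0  0  0  0  0  0  0  0  5 10  2  0  0  0  0  0  0  3  9  4  0  1  0  0
  1  0 13  9  1  0  0  0  0  0  5  8  0  0  0  0  0  0  0  0  0]
side [ 2  0  0  0  0  0  0  0 10 21  0  0  0  0  0  0  0  9 16  1  0  0  0  0
  0  1 31  4  0  0  0  0  0  0  6 16  1  0  0  0  0  0  0  0  7]
```

View pics/d.png

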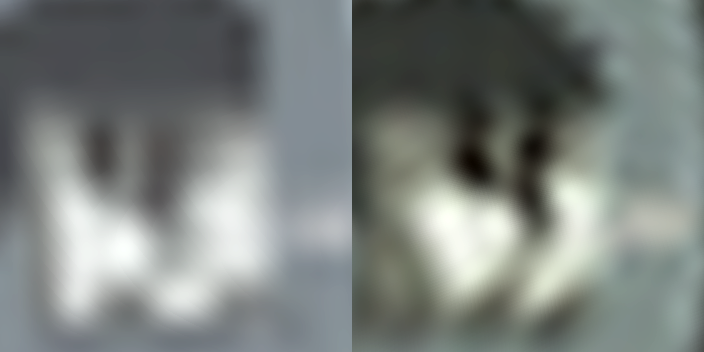

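```bash
python3 - <<'E'
from h import *
T=np.load("top0.npz");S=np.load("side0.npz")
G=frame(np.radians(-1.28),.567,.104)
out=[]
for n,D in(("top",T),("side",S)):
    a,g,m=pins(n,D["d"],G)
    for c in(-105,-33,39,108): 
        b=a[abs(a-c)<12]; print(n,c,len(b),b.mean().round(1),end=" | ")
    print(np.median(g[m][:,1]))
    r=rect(n,D["im"],G,half=17,s=10); L=cv2.cvtColor(r,cv2.COLOR_RGB2GRAY)
    L=(255*(L/255.)**.6).astype(np.uint8); E=cv2.createCLAHE(4,(3,3)).apply(L)
    out.append(np.vstack([r,cv2.cvtColor(E,cv2.COLOR_GRAY2RGB)]))
save("e.png",np.hstack(out),s=.85)
E
```

```text
top -105 19 -105.3 | top -33 16 -32.9 | top 39 22 33.1 | top 108 11 103.0 | 0.06889436922713209
side -105 35 -105.0 | side -33 26 -36.0 | side 39 32 31.1 | side 108 22 102.5 | 0.07571642009488438
```

View pics/e.png

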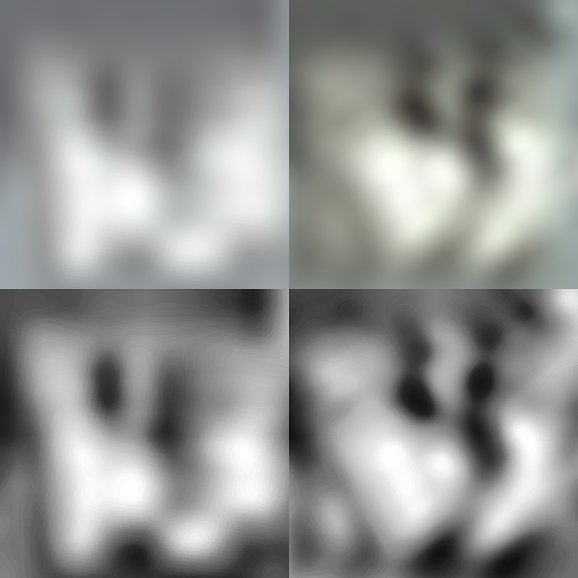

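Reading so far: the pins stand at about -105, -34, +33 and +103°, so an even figure is in the window. The strokes look like a 4: a short left stroke and a longer right one, with an open bottom. So 7 should need about +108°, and its pin is the one at -105°. I'll check the figures again while turning. Next I'll compute the approach.

```bash
cat >> h.py <<'E'
G=frame(np.radians(-1.28),.567,.104)
def shift(gx,gy,z,Gf=None):
    R,o=Gf or G; s=env.sense(); p=R@np.array([gx,gy,z])+o
    Rt=cv2.Rodrigues(np.array(s["orientation"]))[0]; d=Rt.T@(p-s["position"])
    xa=np.degrees(np.arctan2(Rt[1,0],Rt[0,0])); ga=np.degrees(np.arctan2(R[1,0],R[0,0]))
    print("t",s["time"],"shift",d.round(4),"yaw",round(-((ga-xa+90)%180-90),2),"gaugepos",(R.T@(s["position"]-o)).round(4),"F",np.round(s["force"],1),"grip",round(s["grip_width"],4))
E
python3 -c "
from h import *
shift(-.065,.07,.25)"
```

```text
t 0.1 shift [-0.63   -0.5303 -0.0183] yaw -75.5 gaugepos [-0.4206 -0.6726  0.2302] F [ 0.1  0.5 -0.3] grip 0.0854
```

Request:
{"api": "servo_tool", "payload": {"plan": [[-0.038, -0.032, -0.02, 0, 0], [-0.076, -0.064, -0.03, 0, 0], [-0.114, -0.096, -0.03, 0, 0], [-0.152, -0.128, -0.03, 0, 0], [-0.19, -0.16, -0.03, 0, 0]]}}

```text
time: 0.6
position: [0.2428, -0.3389, 0.2609]
orientation: [-2.461, 1.952, 0.0]
force: [0.7, -0.2, 1.0]
grip_width: 0.0123
```

Request:
{"api": "servo_tool", "payload": {"plan": [[-0.038, -0.032, 0, 0, 0], [-0.076, -0.064, 0, 0, 0], [-0.114, -0.096, 0, 0, 0], [-0.152, -0.128, 0, 0, 0], [-0.19, -0.16, 0, 0, 0]]}}

```text
time: 1.1
position: [0.3549, -0.1174, 0.2612]
orientation: [-2.462, 1.952, -0.001]
force: [0.8, -1.0, 0.4]
grip_width: -0.0001
```

Request:
{"api": "servo_tool", "payload": {"plan": [[-0.038, -0.032, 0, -8, 0], [-0.076, -0.064, 0, -16, 0], [-0.114, -0.096, 0, -24, 0], [-0.152, -0.128, 0, -32, 0], [-0.19, -0.16, 0, -40, 0]]}}

```text
time: 1.6
position: [0.4672, 0.1043, 0.261]
orientation: [2.984, -0.981, -0.0]
force: [0.1, -0.5, 0.7]
grip_width: -0.0
```

```bash
python3 -c "
from h import *
shift(-.065,.07,.25)"
```

```text
t 1.6 shift [-0.0129 -0.0788  0.0109] yaw -35.13 gaugepos [-0.0998 -0.0019  0.261 ] F [ 0.1 -0.5  0.7] grip -0.0
```

Request:
{"api": "servo_tool", "payload": {"plan": [[-0.006, -0.04, 0.01, -8, 0], [-0.013, -0.079, 0.01, -16, 0], [-0.013, -0.079, 0.01, -24, 0], [-0.013, -0.079, 0.01, -32, 0], [-0.013, -0.079, 0.01, -35.1, 0]]}}

```text
time: 2.1
position: [0.5034, 0.1737, 0.2503]
orientation: [3.141, -0.038, -0.003]
force: [0.3, 0.1, -0.2]
grip_width: 0.0001
```

```bash
python3 -c "
from h import *
shift(-.065,.07,.146)
im,d=read_camera('side');save('f.png',im,(150,130,290,270),4)
im,d=read_camera('top');
for n in ['side','top']: print(proj(n,G[0]@[-.065,.07,.25]+G[1]))"
```

```text
t 2.1 shift [ 0.0003 -0.0018  0.1043] yaw -0.12 gaugepos [-0.0651  0.0683  0.2503] F [ 0.3  0.1 -0.2] grip 0.0001
[[226.27194223 212.91331147]]
[[203.24183435 194.6323003 ]]
```

View pics/f.png

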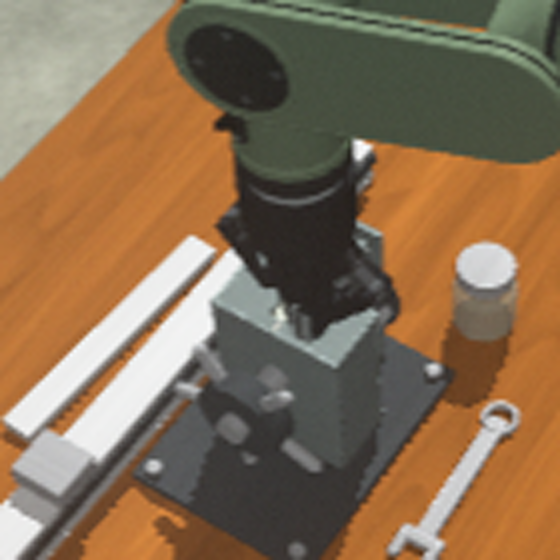

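Fingertips at about (227,213) in the side view, as projected (226,213). Descend at the -x side of the pin.

Request:
{"api": "servo_tool", "payload": {"plan": [[0, -0.001, 0.04, 0, 0], [0, -0.001, 0.075, 0, 0], [0, -0.001, 0.095, 0, 0], [0, -0.001, 0.104, 0, 0], [0, -0.001, 0.104, 0, 0]]}}

```text
time: 2.7
position: [0.5028, 0.1739, 0.1459]
orientation: [3.141, -0.047, -0.005]
force: [0.0, 0.2, 0.5]
grip_width: -0.0004
```

Request:
{"api": "servo_tool", "payload": {"plan": [[0.008, 0, 0, 0, 0], [0.016, 0, 0, 0, 0], [0.024, 0, 0, 0, 0], [0.032, 0, 0, 0, 0], [0.04, 0, 0, 0, 0]]}}

```text
time: 3.2
position: [0.5515, 0.1735, 0.1616]
orientation: [-3.14, 0.045, -0.03]
force: [-6.7, -4.6, 38.7]
grip_width: 0.0001
```

Request:
{"api": "servo_tool", "payload": {"plan": [[0, 0, -0.015, 0, 0], [0, 0, -0.03, 0, 0], [0, 0, -0.05, 0, 0], [0, 0, -0.08, 0, 0], [0, 0, -0.08, 0, 0]]}}

```text
time: 3.7
position: [0.5473, 0.1736, 0.2329]
orientation: [-3.139, 0.046, -0.016]
force: [0.8, -0.8, 1.1]
grip_width: -0.0
```

```bash
python3 -c "
from h import *
shift(-.065,.07,.146)
for n in('side','top'):
    im,d=read_camera(n); np.savez(n+'1.npz',im=im,d=d); a,g,m=pins(n,d,G,r1=.075)
    print(n,np.histogram(a,np.arange(-180,181,8))[0])
    if n=='side': save('g.png',im,(150,130,290,270),4)
"
```

```text
t 3.7 shift [-0.0446 -0.0004  0.0864] yaw -0.4 gaugepos [-0.0212  0.0691  0.2329] F [ 0.8 -0.8  1.1] grip -0.0
side [ 0  0  0  1 16  7  1  0  0  0  0  0  1 22 12  0  0  0  0  1  0 14 14  0
  0  0  0  0  0  0 21 15  0  0  0  0  0  0  0  5  4  0  0  0  0]
top [0 0 0 0 3 2 0 0 0 0 0 0 0 6 9 1 0 0 0 0 0 0 0 0 0 0 0 0 0 0 0 0 0 0 0 0 0
 0 0 0 0 0 0 0 0]
```

View pics/g.png

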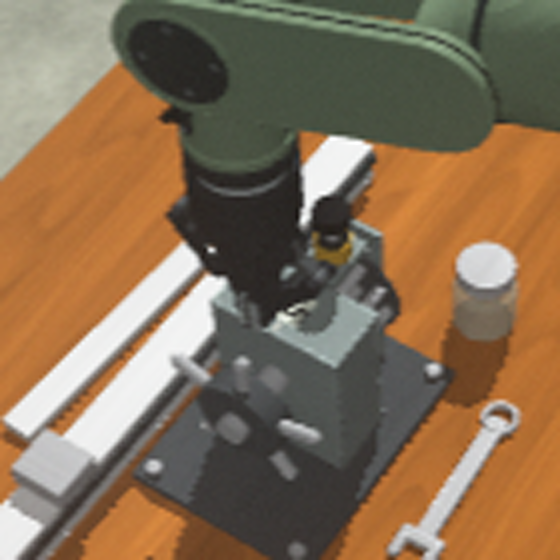

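The dial turned about 33°: the pins are now at about -144, -71, -4 and +67°. The finger's thicker upper part rode on the rising pin end, so I'll push with less depth.

Request:
{"api": "servo_tool", "payload": {"plan": [[-0.006, 0, 0, 0, 0], [-0.006, 0, 0.03, 0, 0], [-0.006, 0, 0.055, 0, 0], [-0.006, 0, 0.066, 0, 0], [-0.006, 0, 0.066, 0, 0]]}}

```text
time: 4.3
position: [0.5352, 0.1728, 0.158]
orientation: [3.14, -0.046, -0.011]
force: [-0.1, -0.3, 0.4]
grip_width: -0.0
```

```bash
python3 -c "
from h import *
shift(-.03,.07,.158)
"
```

```text
t 4.3 shift [ 0.0033 -0.0019 -0.    ] yaw -0.4 gaugepos [-0.0333  0.0681  0.158 ] F [-0.1 -0.3  0.4] grip -0.0
```

Request:
{"api": "servo_tool", "payload": {"plan": [[0.007, -0.002, 0, 0, 0], [0.014, -0.002, 0, 0, 0], [0.02, -0.002, 0, 0, 0], [0.026, -0.002, 0, 0, 0], [0.032, -0.002, 0.001, 0, 0]]}}

```text
time: 4.8
position: [0.5716, 0.1747, 0.1619]
orientation: [-3.14, 0.046, -0.005]
force: [-1.9, 0.3, 5.0]
grip_width: 0.0005
```

Request:
{"api": "servo_tool", "payload": {"plan": [[0.006, 0, 0.002, 0, 0], [0.012, 0, 0.005, 0, 0], [0.017, 0, 0.008, 0, 0], [0.021, 0, 0.009, 0, 0], [0.021, 0, 0.009, 0, 0]]}}

```text
time: 5.3
position: [0.592, 0.1734, 0.1514]
orientation: [3.141, -0.046, 0.002]
force: [-0.5, -0.7, 1.2]
grip_width: -0.0002
```

```bash
python3 -c "
from h import *
shift(-.065,.07,.146)
for n in('side','top'):
    im,d=read_camera(n); a,g,m=pins(n,d,G,r1=.073)
    print(n,np.histogram(a,np.arange(-180,181,8))[0])
"
```

```text
t 5.3 shift [-0.0885  0.0006  0.0053] yaw -0.42 gaugepos [0.0234 0.0699 0.1514] F [-0.5 -0.7  1.2] grip -0.0002
side [ 6  0  0  0  0  0  0  0  6 23  4  0  0  0  0  0  0 10 16  0  0  0  0  7
 11  1 14  3  0  0  0  0  0  0  1 20  0  0  0  0  0  0  0  0  2]
top [0 0 0 0 0 0 0 0 0 0 0 0 0 0 0 0 0 0 0 0 0 0 0 0 0 1 0 0 0 0 0 0 0 0 0 0 0
 0 0 0 0 0 0 0 0]
```

The wheel has advanced one pin pitch (72°), so the 7's pin should be at about -36°. I'll look at the figure in passing while moving back behind that pin.

Request:
{"api": "servo_tool", "payload": {"plan": [[-0.003, 0, -0.02, 0, 0], [-0.006, 0, -0.05, 0, 0], [-0.045, 0, -0.06, 0, 0], [-0.083, 0, -0.06, 0, 0], [-0.083, 0, -0.06, 0, 0]]}}

```text
time: 5.9
position: [0.5021, 0.176, 0.2093]
orientation: [3.14, -0.044, -0.011]
force: [-0.2, 0.4, -0.7]
grip_width: -0.0004
```

Request:
{"api": "servo_tool", "payload": {"plan": [[0, 0, 0.03, 0, 0], [0, 0, 0.052, 0, 0], [0.005, 0, 0.056, 0, 0], [0.011, 0, 0.056, 0, 0], [0.017, 0, 0.056, 0, 0]]}}

```text
time: 6.4
position: [0.5228, 0.1756, 0.1567]
orientation: [3.141, -0.046, -0.013]
force: [-17.6, -0.9, 21.2]
grip_width: -0.0
```

```bash
python3 -c "
from h import *
shift(-.02,.07,.156)
"
```

```text
t 6.4 shift [0.0258 0.0005 0.0005] yaw -0.39 gaugepos [-0.0458  0.0706  0.1567] F [-17.6  -0.9  21.2] grip -0.0
```

Tip sits on the pin's round end (radial force); I'll back off, go lower and push again.

Request:
{"api": "servo_tool", "payload": {"plan": [[-0.01, 0, -0.005, 0, 0], [-0.022, 0, -0.005, 0, 0], [-0.022, 0, 0.006, 0, 0], [-0.022, 0, 0.012, 0, 0], [-0.022, 0, 0.012, 0, 0]]}}

```text
time: 6.9
position: [0.5018, 0.1759, 0.1415]
orientation: [3.141, -0.046, -0.005]
force: [0.2, -0.8, 0.3]
grip_width: 0.0002
```

Request:
{"api": "servo_tool", "payload": {"plan": [[0.006, 0, 0, 0, 0], [0.012, 0, 0, 0, 0], [0.018, 0, 0, 0, 0], [0.023, 0, -0.003, 0, 0], [0.028, 0, -0.006, 0, 0]]}}

```text
time: 7.4
position: [0.5309, 0.1754, 0.1488]
orientation: [3.141, -0.046, -0.003]
force: [-2.0, -0.2, -1.4]
grip_width: -0.0001
```

```bash
python3 -c "
from h import *
shift(-.02,.07,.158)
for n in('side','top'):
    im,d=read_camera(n); a,g,m=pins(n,d,G,r1=.073)
    print(n,np.histogram(a,np.arange(-180,181,8))[0])
"
```

```text
t 7.4 shift [ 0.0177  0.0004 -0.0092] yaw -0.4 gaugepos [-0.0377  0.0705  0.1488] F [-2.  -0.2 -1.4] grip -0.0001
side [ 0  0 11  9  0  0  0  0  0  0  1 14 21  1  0  0  0  3  4  4 15  1  0  0
  0  0  0  0 19 18  0  0  0  0  0  0  0  7  4  0  0  0  0  0  0]
top [0 0 0 1 0 0 0 0 0 0 0 3 6 0 0 0 0 0 0 0 0 0 0 0 0 0 0 0 0 0 0 0 0 0 0 0 0
 0 0 0 0 0 0 0 0]
```

Request:
{"api": "servo_tool", "payload": {"plan": [[0.004, 0, -0.003, 0, 0], [0.008, 0, -0.006, 0, 0], [0.011, 0, -0.008, 0, 0], [0.014, 0, -0.009, 0, 0], [0.014, 0, -0.009, 0, 0]]}}

```text
time: 8.0
position: [0.5459, 0.175, 0.1589]
orientation: [-3.141, 0.046, -0.003]
force: [-0.7, 0.0, 0.9]
grip_width: -0.0001
```

Request:
{"api": "servo_tool", "payload": {"plan": [[-0.005, 0, 0, 0, 0], [-0.005, 0, -0.04, 0, 0], [-0.03, 0, -0.06, 0, 0], [-0.06, 0, -0.08, 0, 0], [-0.1, 0, -0.09, 0, 0]]}}

```text
time: 8.5
position: [0.4464, 0.1781, 0.2511]
orientation: [-3.14, 0.047, -0.01]
force: [-0.1, -0.6, 0.7]
grip_width: 0.0
```

```bash
python3 -c "
from h import *
shift(0,.07,.2)
out=[]
for n in('side','top'):
    im,d=read_camera(n); np.savez(n+'2.npz',im=im,d=d);a,g,m=pins(n,d,G,r1=.073)
    print(n,[(len(b),b.mean().round(1)) for c in(-144,-76,-5,65,140) for b in [a[abs(a-c)<14]] if len(b)])
    out.append(rect(n,im,G,half=17,s=10)); out.append(cv2.resize(im[130:270,150:290],(340,340),interpolation=cv2.INTER_CUBIC))
save('h.png',np.vstack([np.hstack(out[:2]),np.hstack(out[2:])]),s=.85)
"
```

```text
t 8.5 shift [0.1218 0.0005 0.0519] yaw -0.44 gaugepos [-0.1222  0.0714  0.2511] F [-0.1 -0.6  0.7] grip 0.0
side [(25, np.float64(-145.3)), (33, np.float64(-72.0)), (26, np.float64(-6.7)), (36, np.float64(63.3)), (7, np.float64(137.2))]
top [(29, np.float64(65.2))]
```

View pics/h.png

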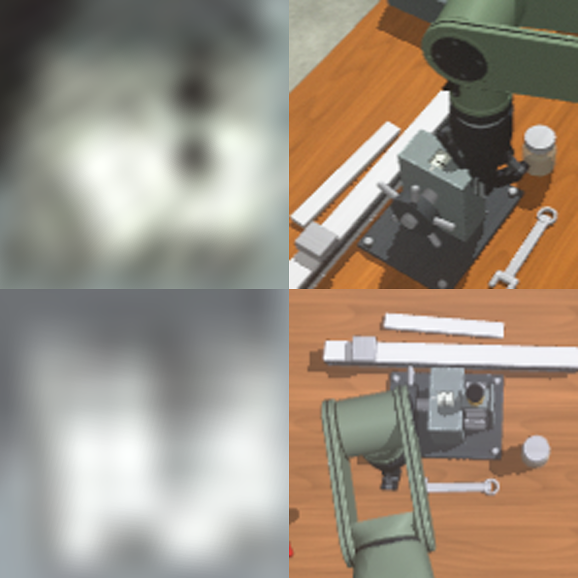

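```bash
python3 -c "
from h import *
for f,n in(('side0','side'),('side1','side'),('side2','side'),('top0','top'),('top2','top')):
    im=np.load(f+'.npz')['im']; r=cv2.cvtColor(rect(n,im,G,half=15,s=10),cv2.COLOR_RGB2GRAY)
    print(f);print(r[10::20,10::20])
c=proj('side',G[0]@[0,0,.15]+G[1])[0];print(c,proj('side',G[0]@[0.01,0,.15]+G[1])[0]-c,proj('side',G[0]@[0,.01,.15]+G[1])[0]-c)
c=proj('top',G[0]@[0,0,.15]+G[1])[0];print(c,proj('top',G[0]@[0.01,0,.15]+G[1])[0]-c,proj('top',G[0]@[0,.01,.15]+G[1])[0]-c)
" 
```

```text
side0
[[ 96  94  91  93  95  91  92  96  96  90  88  92  88  93 126]
 [102 106 105 101  98  87  86 101 106  93  81  88 104 105 122]
 [122 129 130 126 114  92  77  95 118 105  86  98 118 135 147]
 [139 153 151 144 130 101  84 109 132 107  83 111 142 155 169]
 [140 157 161 153 135  96  76 119 139  86  67 112 151 170 177]
 [130 149 153 159 145  95  57  95 133  98  91 143 173 177 180]
 [131 146 159 178 183 149  94  96 120  93 108 181 217 207 193]
 [130 155 177 207 227 214 182 168 154 102  95 187 244 238 210]
 [126 149 180 219 249 251 228 234 220 148 105 160 228 241 211]
 [127 139 163 207 243 251 242 246 242 183 132 166 224 235 210]
 [133 135 145 181 220 248 245 236 225 184 168 196 231 232 211]
 [136 144 142 160 201 236 245 233 203 180 195 221 231 218 197]
 [133 148 142 143 176 216 234 203 172 170 207 231 209 185 176]
 [124 137 137 131 156 186 183 153 135 164 205 199 162 148 155]
 [119 128 127 122 141 154 141 122 125 153 165 141 121 135 151]]
side1
[[ 90  90  88  89  92  88  88  91  90  87  85  88  84  88 121]
 [ 96 100 100  97  94  83  77  83  84  81  78  84 100 100 116]
 [118 125 125 12
[... 3117 characters left out ...]
16 198 160 145 158 182 205 220 216]
 [139 164 198 228 232 231 239 220 179 162 179 204 227 234 223]
 [147 162 203 240 247 245 253 234 195 178 194 219 239 243 231]
 [155 163 201 238 246 243 250 234 196 179 197 219 235 241 234]
 [162 162 197 234 243 240 245 235 207 197 212 229 237 240 235]
 [161 160 194 234 244 239 241 235 219 215 228 238 238 235 229]
 [160 157 191 230 234 216 210 209 218 230 240 237 221 205 202]
 [160 155 188 228 221 188 170 173 203 233 242 228 197 174 169]
 [160 153 174 205 192 162 144 149 177 205 209 196 171 153 154]]
[223.41706299 206.89213827] [-2.67739695 -1.41002174] [-1.87807185  2.23393824]
[225.79694031 183.26749979] [ 0.10846069 -2.60272579] [-2.66781456 -0.07391299]
```

Numerically, the strokes match stick figures: 4 at the start (short left stroke, long right one, middle bar), 5 after 36°, and now a right stroke plus top bar, which is 7, about 4–5 mm short of the middle. I'll pinch its pin (at about -5°) with the jaws centred over the axis to set it.

Request:
{"api": "servo_tool", "payload": {"plan": [[0.045, 0, 0, -0.4, 0.5], [0.09, 0, 0, -0.4, 0.5], [0.121, 0.001, 0, -0.4, 0.5], [0.121, 0.001, 0.03, -0.4, 0.5], [0.121, 0.001, 0.052, -0.4, 0.5]]}}

```text
time: 9.1
position: [0.5679, 0.173, 0.1952]
orientation: [-3.141, 0.036, -0.003]
force: [0.1, -0.9, -1.3]
grip_width: 0.043
```

```bash
python3 -c "
from h import *
shift(0,.07,.155)
"
```

```text
t 9.1 shift [ 0.0006 -0.001   0.0402] yaw -0.05 gaugepos [-0.0006  0.069   0.1952] F [ 0.1 -0.9 -1.3] grip 0.043
```

Request:
{"api": "servo_tool", "payload": {"plan": [[0, 0, 0.025, 0, 0.5], [0, 0, 0.042, 0, 0.5], [0, 0, 0.042, 0, 0.35], [0, 0, 0.042, 0, 0.2], [0, 0, 0.042, 0, 0.1]]}}

```text
time: 9.6
position: [0.5665, 0.1734, 0.1551]
orientation: [3.141, -0.035, 0.002]
force: [-0.9, -0.3, -3.6]
grip_width: 0.0097
```

Request:
{"api": "servo_tool", "payload": {"plan": [[0, 0, 0, 0, 0.08], [0, 0, 0, 0, 0.05], [0, 0, 0, 0, 0.05]]}}

```text
time: 9.9
position: [0.5665, 0.1734, 0.1552]
orientation: [-3.141, 0.035, -0.003]
force: [0.1, -0.7, 0.1]
grip_width: 0.0086
```

```bash
python3 -c "
from h import *
shift(0,.07,.155)
"
```

```text
t 9.9 shift [ 0.002  -0.0006  0.0002] yaw 0.0 gaugepos [-0.002   0.0694  0.1552] F [ 0.1 -0.7  0.1] grip 0.0086
```

Request:
{"api": "servo_tool", "payload": {"plan": [[0.002, 0, 0, 0, 0.05], [0.002, 0, 0, 0, 0.05], [0.002, 0, 0, 0, 0.05]]}}

```text
time: 10.2
position: [0.5678, 0.1734, 0.1551]
orientation: [3.141, -0.035, -0.0]
force: [-4.4, -1.0, 6.2]
grip_width: 0.009
```

Request:
{"api": "servo_tool", "payload": {"plan": [[0, 0, 0, 0, 0.25], [0, 0, 0, 0, 0.5], [0, 0, -0.02, 0, 0.5], [0, 0, -0.06, 0, 0.5], [0, 0, -0.11, 0, 0.5]]}}

```text
time: 10.7
position: [0.5666, 0.1731, 0.2624]
orientation: [3.141, -0.035, -0.008]
force: [1.2, 0.6, -0.1]
grip_width: 0.043
```

Request:
{"api": "servo_tool", "payload": {"plan": [[-0.04, 0, 0, 0, 0], [-0.09, 0, 0, 0, 0], [-0.14, 0, 0, 0, 0], [-0.16, 0, 0, 0, 0], [-0.16, 0, 0, 0, 0]]}}

```text
time: 11.2
position: [0.4059, 0.1773, 0.2643]
orientation: [-3.141, 0.033, -0.001]
force: [0.8, 0.9, 0.5]
grip_width: 0.0001
```

```bash
python3 -c "
from h import *
shift(0,-.054,.235)
out=[]
for n in('side','top'):
    im,d=read_camera(n); np.savez(n+'3.npz',im=im,d=d);a,g,m=pins(n,d,G,r1=.073)
    print(n,[(len(b),b.mean().round(1)) for c in(-144,-74,0,72,144) for b in [a[abs(a-c)<14]] if len(b)])
    q=rect(n,im,G,half=15,s=10);print(cv2.cvtColor(q,cv2.COLOR_RGB2GRAY)[10::20,10::20])
    k=(g[...,2]>.205)&(g[...,2]<.225)&(np.hypot(g[...,0],g[...,1]+.054)<.03); v,u=np.nonzero(k)
    print('knob',len(u),(ray(n,np.c_[u,v],.2165).min(0)+ray(n,np.c_[u,v],.2165).max(0))/2,g[k].mean(0),np.percentile(g[k][:,2],[50,80]))
    out+= [rect(n,im,G,half=17,s=10),cv2.resize(im[130:270,150:290],(340,340),interpolation=cv2.INTER_CUBIC)]
save('i.png',np.vstack([np.hstack(out[:2]),np.hstack(out[2:])]),s=.85)
"
```

```text
t 11.2 shift [0.1625 0.1239 0.0293] yaw 0.09 gaugepos [-0.1627  0.0697  0.2643] F [0.8 0.9 0.5] grip 0.0001
side [(28, np.float64(-140.7)), (36, np.float64(-68.8)), (29, np.float64(-3.3)), (33, np.float64(66.7)), (7, np.float64(140.7))]
[[ 94  93  92  94  97  93  94  97  92  89  90  93  88  92 125]
 [102 106 106 101  98  89  84  89  89  83  85  92 103 103 120]
 [123 130 130 124 110  91  66  66  71  64  76 102 116 132 144]
 [139 154 151 145 136 112  86  73  69  51  62 109 139 153 169]
 [139 156 160 151 148 144 121 125 116  72  66 109 148 169 177]
 [131 148 150 155 165 166 158 168 174 137 109 138 172 178 181]
 [134 148 160 182 201 206 196 197 207 175 151 188 221 211 196]
 [132 156 177 213 235 236 234 233 220 160 116 188 247 241 213]
 [126 149 180 220 251 250 241 250 238 157  96 157 228 241 212]
 [127 138 164 207 244 248 240 248 243 181 132 166 225 236 210]
 [134 136 145 181 221 248 245 236 229 188 161 193 236 235 213]
 [138 146 142 160 202 237 246 236 203 164 162 200 238 226 199]
 [134 149 143 144 178 217 235 206 170 140 142 184 205 191 176]
 [123 138 137 131 156 186 184 157 136 133 13
[... 616 characters left out ...]
27 121 139 161 181 200 204]
 [138 165 187 204 209 214 221 202 163 146 159 183 205 219 216]
 [139 162 197 227 233 233 241 222 180 164 181 206 227 234 222]
 [146 160 201 239 247 245 253 233 190 172 189 216 238 244 230]
 [154 162 201 238 246 243 251 232 186 164 181 209 232 242 234]
 [161 162 197 234 243 240 248 232 187 164 183 211 231 241 235]
 [161 160 194 233 243 239 246 233 190 169 192 217 229 235 231]
 [160 158 190 229 233 216 215 208 194 196 213 222 213 207 209]
 [160 155 188 228 221 188 171 173 198 224 236 224 193 176 182]
 [160 153 175 205 192 162 144 149 180 210 213 198 170 154 164]]
knob 61 [0.56819166 0.04887913 0.2165    ] [ 0.00065592 -0.05348762  0.21665936] [0.21644452 0.22049567]
```

View pics/i.png

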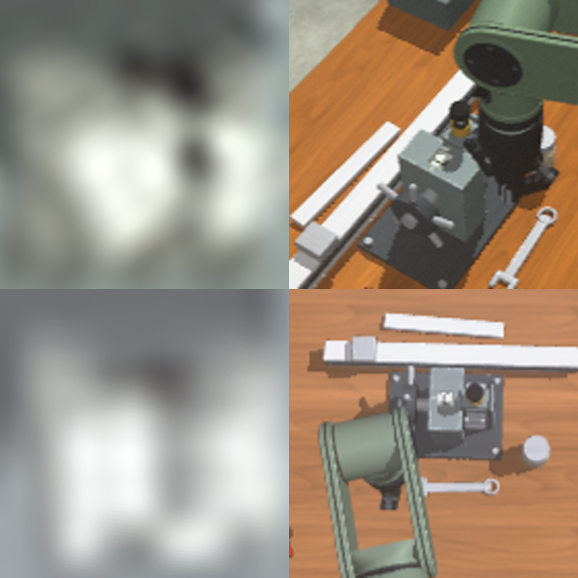

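A clear 7 stands in mid-window: top bar at x ≈ -8 mm, foot at about +9 mm. The bolt is still up (knob z ≈ 0.217). Next, over to the knob.

Request:
{"api": "servo_tool", "payload": {"plan": [[0.035, 0.025, 0, 0, 0], [0.07, 0.05, 0, 0, 0], [0.105, 0.08, 0, 0, 0], [0.14, 0.11, 0, 0, 0], [0.16, 0.123, 0, 0, 0]]}}

```text
time: 11.8
position: [0.5693, 0.0467, 0.2636]
orientation: [3.14, -0.041, 0.003]
force: [0.6, 0.4, 0.9]
grip_width: -0.0002
```

Request:
{"api": "servo_tool", "payload": {"plan": [[0.002, 0, 0.015, 0, 0], [0.002, 0, 0.029, 0, 0], [0.002, 0, 0.035, 0, 0], [0.002, 0, 0.035, 0, 0], [0.002, 0, 0.035, 0, 0]]}}

```text
time: 12.3
position: [0.5666, 0.0512, 0.2292]
orientation: [-3.141, 0.033, 0.001]
force: [0.2, 0.8, -0.5]
grip_width: 0.0003
```

```bash
python3 -c "
from h import *
shift(0,-.054,.217)
"
```

```text
t 12.3 shift [-0.0008  0.0012  0.0122] yaw 0.08 gaugepos [ 0.0008 -0.0528  0.2292] F [ 0.2  0.8 -0.5] grip 0.0003
```

Request:
{"api": "servo_tool", "payload": {"plan": [[-0.001, 0.001, 0.003, 0, 0], [-0.001, 0.001, 0.006, 0, 0], [-0.001, 0.001, 0.009, 0, 0], [-0.001, 0.001, 0.012, 0, 0], [-0.001, 0.001, 0.014, 0, 0]]}}

```text
time: 12.8
position: [0.5662, 0.0494, 0.2155]
orientation: [-3.141, 0.035, -0.0]
force: [-0.4, 0.4, 2.9]
grip_width: -0.0002
```

Request:
{"api": "servo_tool", "payload": {"plan": [[0, 0, 0.001, 0, 0], [0, 0, 0.002, 0, 0], [0, 0, 0.003, 0, 0], [0, 0, 0.003, 0, 0]]}}

```text
time: 13.2
position: [0.5662, 0.0494, 0.2122]
orientation: [-3.141, 0.035, -0.0]
force: [-0.8, 0.7, 3.1]
grip_width: -0.0001
```

Request:
{"api": "servo_tool", "payload": {"plan": [[0, 0, 0.001, 0, 0], [0, 0, 0.002, 0, 0], [0, 0, 0.003, 0, 0], [0, 0, 0.003, 0, 0]]}}

```text
time: 13.6
position: [0.5662, 0.0494, 0.209]
orientation: [-3.141, 0.035, 0.0]
force: [-1.2, 0.3, 0.2]
grip_width: -0.0001
```

Request:
{"api": "servo_tool", "payload": {"plan": [[0, 0, 0.001, 0, 0], [0, 0, 0.002, 0, 0], [0, 0, 0.003, 0, 0], [0, 0, 0.003, 0, 0]]}}

```text
time: 14.0
position: [0.5662, 0.0494, 0.2061]
orientation: [-3.141, 0.035, -0.0]
force: [-0.8, 1.1, 0.9]
grip_width: 0.0003
```

Request:
{"api": "servo_tool", "payload": {"plan": [[0, 0, 0.001, 0, 0], [0, 0, 0.002, 0, 0], [0, 0, 0.002, 0, 0]]}}

```text
time: 14.3
position: [0.5662, 0.0494, 0.2041]
orientation: [-3.141, 0.035, -0.0]
force: [-0.2, 0.6, 1.4]
grip_width: -0.0002
```

Request:
{"api": "servo_tool", "payload": {"plan": [[0, 0, 0.001, 0, 0], [0, 0, 0.002, 0, 0], [0, 0, 0.002, 0, 0]]}}

```text
time: 14.6
position: [0.5662, 0.0494, 0.2021]
orientation: [-3.141, 0.035, -0.0]
force: [-0.2, 1.3, 1.7]
grip_width: -0.0003
```

Request:
{"api": "servo_tool", "payload": {"plan": [[0, 0, 0.001, 0, 0], [0, 0, 0.002, 0, 0], [0, 0, 0.002, 0, 0]]}}

```text
time: 14.9
position: [0.5663, 0.0494, 0.202]
orientation: [3.141, -0.035, 0.001]
force: [-4.2, 1.6, 9.4]
grip_width: -0.0002
```

Request:
{"api": "servo_tool", "payload": {"plan": [[0, 0, 0.0005, 0, 0], [0, 0, 0.001, 0, 0], [0, 0, 0.001, 0, 0]]}}

```text
time: 15.2
position: [0.5663, 0.0494, 0.2019]
orientation: [3.141, -0.035, 0.001]
force: [-5.5, 1.3, 13.0]
grip_width: -0.0
```

```bash
python3 -c "
from h import *
shift(0,-.054,.217)
out=[]
for n in('side','top'):
    im,d=read_camera(n); np.savez(n+'4.npz',im=im,d=d);a,g,m=pins(n,d,G,r1=.073)
    print(n,[(len(b),b.mean().round(1)) for c in(-144,-74,0,72,144) for b in [a[abs(a-c)<14]] if len(b)])
save('j.png',np.load('side4.npz')['im'],(190,150,270,230),7)
"
```

```text
t 15.2 shift [-0.0005 -0.0006 -0.0151] yaw 0.01 gaugepos [ 0.0005 -0.0546  0.2019] F [-5.5  1.3 13. ] grip -0.0
side [(27, np.float64(-140.8)), (33, np.float64(-69.0)), (30, np.float64(-2.6)), (35, np.float64(67.2)), (6, np.float64(140.7))]
top [(6, np.float64(-142.6)), (20, np.float64(-66.6)), (11, np.float64(-1.1)), (21, np.float64(67.5))]
```

```bash
python3 -c "
from h import *
for f in('side0','side3','side4'):
    D=np.load(f+'.npz');im=D['im'].astype(int);n='side';g=(pts(n,D['d'])-G[1])@G[0]
    b=(im[...,0]-im[...,2]>40)&(np.hypot(g[...,0],g[...,1]+.054)<.03)&(g[...,2]>.15)
    v,u=np.nonzero(b);print(f,len(u),'z',np.sort(g[b][:,2]).round(4));
    o=np.argsort(v); print([(int(u[i]),int(v[i]),int(1000*g[v[i],u[i],2]),round(1000*float(np.hypot(g[v[i],u[i],0],g[v[i],u[i],1]+.054)))) for i in o])
"
```

```text
side0 46 z [0.1625 0.1658 0.1665 0.1675 0.1682 0.169  0.1691 0.1697 0.1703 0.1703
 0.1705 0.1709 0.1719 0.1724 0.1726 0.1745 0.175  0.1753 0.1754 0.1761
 0.1766 0.1766 0.1769 0.1783 0.1793 0.1795 0.18   0.1805 0.1808 0.1816
 0.1817 0.1819 0.1821 0.1827 0.1832 0.1834 0.1835 0.184  0.184  0.1841
 0.1844 0.1846 0.185  0.1854 0.1864 0.1881]
[(228, 188, 183, 15), (229, 188, 184, 12), (237, 188, 169, 18), (238, 188, 167, 21), (228, 189, 181, 15), (229, 189, 183, 12), (237, 189, 180, 12), (236, 190, 183, 11), (237, 190, 184, 15), (228, 191, 185, 19), (229, 191, 182, 15), (236, 191, 184, 15), (237, 191, 176, 13), (229, 192, 188, 21), (230, 192, 181, 15), (231, 192, 184, 16), (234, 192, 182, 13), (235, 192, 183, 15), (237, 192, 170, 13), (229, 193, 178, 18), (230, 193, 183, 19), (231, 193, 180, 16), (232, 193, 181, 17), (233, 193, 186, 20), (234, 193, 179, 16), (235, 193, 179, 16), (236, 193, 174, 15), (237, 193, 169, 14), (229, 194, 175, 19), (230, 194, 175, 18), (231, 194, 174, 16), (232, 194, 176, 16), (233, 194, 176, 16), (234, 194, 179, 19), (235, 194, 176, 17), (236, 194, 170, 15), (230
[... 1948 characters left out ...]
5, 19), (230, 192, 182, 15), (231, 192, 182, 14), (234, 192, 181, 13), (235, 192, 185, 17), (236, 192, 185, 18), (237, 192, 172, 13), (229, 193, 181, 20), (230, 193, 178, 16), (231, 193, 182, 18), (232, 193, 181, 16), (233, 193, 186, 20), (234, 193, 181, 17), (235, 193, 176, 14), (236, 193, 178, 17), (237, 193, 172, 15), (229, 194, 174, 19), (230, 194, 175, 18), (231, 194, 183, 22), (232, 194, 174, 15), (233, 194, 178, 17), (234, 194, 174, 15), (235, 194, 170, 13), (236, 194, 170, 15), (230, 195, 168, 17), (231, 195, 170, 16), (232, 195, 173, 18), (233, 195, 169, 15), (234, 195, 174, 19), (235, 195, 171, 18), (236, 195, 167, 16), (232, 196, 167, 17), (233, 196, 170, 19), (234, 196, 169, 19)]
```

View pics/j.png

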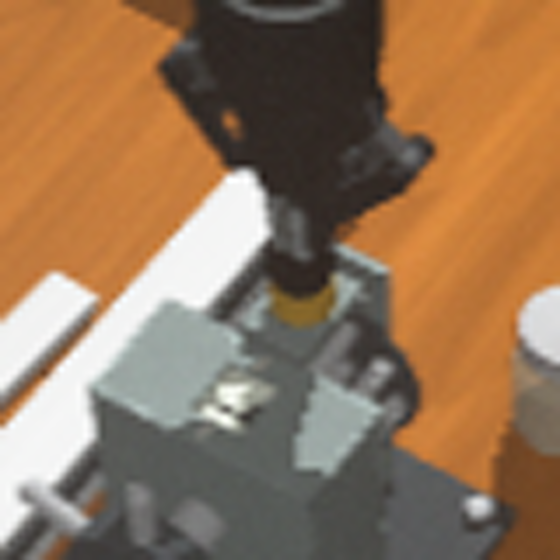

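The brass ring's top edge measures z ≈ 0.184, so home should be at about 0.202. The bolt stopped at 0.2019, so this is the ring and not a blocked index bar. I'll press slightly more to seat it, then back off.

Request:
{"api": "servo_tool", "payload": {"plan": [[0, 0, 0.0004, 0, 0], [0, 0, 0.0008, 0, 0], [0, 0, 0.0008, 0, 0], [0, 0, 0.0008, 0, 0]]}}

```text
time: 15.7
position: [0.5663, 0.0494, 0.2019]
orientation: [3.141, -0.035, 0.002]
force: [-6.6, 0.6, 16.3]
grip_width: 0.0
```

Request:
{"api": "servo_tool", "payload": {"plan": [[0, 0, -0.003, 0, 0], [0, 0, -0.008, 0, 0], [0, 0, -0.03, 0, 0], [0, 0, -0.06, 0, 0], [-0.01, 0, -0.08, 0, 0]]}}

```text
time: 16.2
position: [0.5572, 0.0491, 0.2797]
orientation: [3.141, -0.035, 0.003]
force: [0.5, -0.5, -0.5]
grip_width: -0.0001
```

Request:
{"api": "servo_tool", "payload": {"plan": [[-0.04, 0, 0, 0, 0], [-0.08, 0, 0, 0, 0], [-0.12, 0, 0, 0, 0], [-0.15, 0, 0, 0, 0], [-0.15, 0, 0, 0, 0]]}}

```text
time: 16.7
position: [0.4029, 0.0531, 0.2776]
orientation: [3.141, -0.035, -0.003]
force: [-0.1, -1.4, 0.2]
grip_width: 0.0001
```

```bash
python3 -c "
from h import *
out=[]
for n in('side','top'):
    im,d=read_camera(n);a,g,m=pins(n,d,G,r1=.073)
    print(n,[(len(b),b.mean().round(1)) for c in(-144,-74,0,72,144) for b in [a[abs(a-c)<14]] if len(b)])
    if n=='top': q=rect(n,im,G,half=15,s=10);print(cv2.cvtColor(q,cv2.COLOR_RGB2GRAY)[10::20,10::40])
    k=(g[...,2]>.19)&(g[...,2]<.225)&(np.hypot(g[...,0],g[...,1]+.054)<.02)&(im.max(-1)<90);print('knob z',k.sum(),np.percentile(g[k][:,2],[50,80]))
    out+= [rect(n,im,G,half=17,s=10),cv2.resize(im[130:270,150:290],(340,340),interpolation=cv2.INTER_CUBIC)]
save('k.png',np.vstack([np.hstack(out[:2]),np.hstack(out[2:])]),s=.85)
shift(0,-.054,.2)
"
```

```text
side [(30, np.float64(-141.3)), (35, np.float64(-68.9)), (27, np.float64(-3.1)), (35, np.float64(66.3)), (7, np.float64(141.2))]
knob z 80 [0.20116214 0.20342832]
top [(6, np.float64(-140.9)), (19, np.float64(-68.7)), (10, np.float64(-0.9)), (23, np.float64(67.2))]
[[115 117 116 113 152 165 168 170]
 [122 130 123 115 151 166 186 191]
 [131 149 133 117 136 172 209 215]
 [137 167 142 113 103 176 227 231]
 [141 179 155 132  95 183 239 235]
 [140 176 161 168 124 183 237 224]
 [140 173 173 207 161 185 236 219]
 [140 177 182 223 180 188 235 224]
 [140 185 207 240 191 187 233 230]
 [140 195 233 247 186 182 232 234]
 [145 199 249 250 187 183 232 235]
 [156 196 246 248 191 192 230 232]
 [163 191 234 216 195 213 214 210]
 [162 189 222 173 198 236 194 183]
 [162 175 193 145 180 214 171 165]]
knob z 46 [0.20179533 0.20480019]
t 16.8 shift [ 0.1595 -0.0009  0.0787] yaw -0.01 gaugepos [-0.1596 -0.0548  0.2785] F [0.5 0.2 0.6] grip 0.0005
```

View pics/k.png

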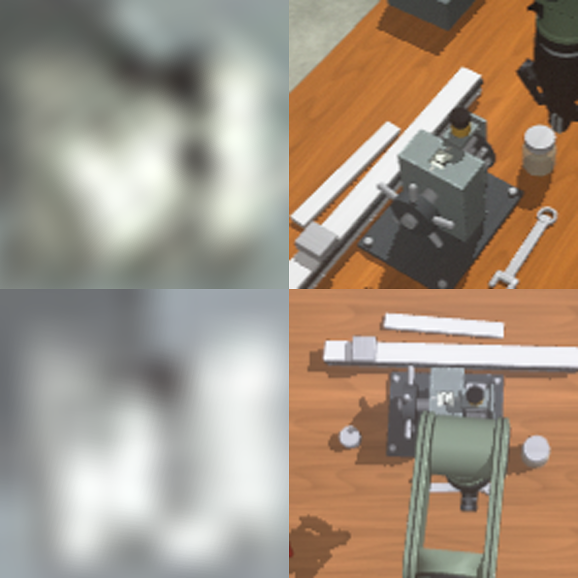

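```bash
python3 -c "
from h import *
print(env.finish_job())"
```

```text
the job is handed in; nothing more can be done
None
```

I turned the drum to 7, pressed the lock bolt home and handed the job in at about 17 s. No verdict came back.

- **Turning:** The drum stood at 4. I pushed its pins 108° toward +x through 5 and 6 to 7, then pinched the 7's pin between the jaws to centre it. With the bolt still up (knob top at about 0.217 m), both cameras showed a 7 with its top bar about 8 mm before and its foot about 9 mm past the window's middle.
- **Locking:** The knob went down under low force and stopped firmly at z = 0.202 m. I pressed it up to about 16 N at the wrist, which leaves roughly 13 N on the ring after friction. I measured the brass ring's top at about 0.184 m, so 0.202 m is where the collar should bear.
- **Last check:** After I withdrew, the knob measured 0.201–0.202 m, the 7 was still centred and the wrist force was near zero. The jar, wrench, roller and strip looked undisturbed; I did not check the brush, driver or tin.

**What disagreed or went unchecked:**
- On the first push the fingers rode up on a pin, with about 39 N on the wrist, and on a later one they pressed on a pin's end with about 27 N. I backed off both times.
- Pin angles from depth differed by up to about 3° between the two cameras.
- I saw no distinct 5 N step as the bolt entered the index bars, and a sideways force of about 6 N showed during the final press. I judged "home" from the heights and did not try to turn the locked wheel.

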